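# Clear the remotes out of the charging dock

### The arm

A 6-joint arm with a two-finger parallel gripper is mounted at the origin on the work surface. World frame = base frame: x ahead of the robot, y to its left, z up, the work surface at z = 0. Lengths are in m, angles in rad, forces in N, time in s.
With the tool pointing down it reaches from about 0.25 to 0.725 m from the base axis. Payload 9.7 kg.
Tool frame: the origin (TCP) lies midway between the tips of the shut fingers; the grasp point (between the pads) lies 19 mm behind it; y points along the fingers, x is the direction in which the jaws open and shut, and the axes are right-handed (so a half turn about y gives the same grasp; the last joint's range is limited). The gripper opens to 85 mm and grips with 20 to 120 N. Pads are 22 mm wide; open, the fingers measure 114 mm over their backs; the gripper's body (76 mm by 85 mm) begins 54 mm behind the grasp point. The pads swing forward as they close: fully open they stand 13 mm farther back than shut.
Start: joints at [1.279, 0.087, 0.176, 1.66, 0, 1.571], TCP at [0.158, 0.527, 0.231] pointing down, gripper open.
Joint ranges: [-3.13, 3.13], [-0.85, 1.81], [-1.15, 1.24], [-2.2, 2.28], [-1.44, 1.52], [-3.14, 3.14]. Speed limits (rad/s): [2.22, 2.22, 2.57, 3.14, 3.14, 3.14].

### API

Orientations are given as [roll, pitch, yaw] about the fixed x, y, z axes, in that order (R = Rz(yaw) Ry(pitch) Rx(roll)).
In Python, from workcell import robot, cams gives the robot as it stands.
- The arm moves only by the tool move_arm, never from a script. Its argument "deltas" is one flat list of numbers, 5 for each row, row after row: the shift along the tool's x, y, z in mm, then the turn about the tool's y in rad, then the opening, from -1 (shut) to 1 (fully open). In form: [dx, dy, dz, yaw, claw, dx, dy, dz, yaw, claw, ...]. A call has exactly 5 rows; each row is the pose to reach, as a shift and turn from the pose commanded when the call began, along the tool's axes at that moment; what a row does not reach only later rows make up. A row lasts 1/8 s, in which the tool goes at most 62.5 mm and 10.7 degrees, less where a joint would pass 70% of its speed; a pose out of reach is approached as far as the arm can. A call with a gripper value outside its range is refused whole. The fingers move at their own pace and stop on an object; the grip force is fixed at half the most. Time passes only in rows, so rows that repeat a pose let the fingers close, or fill a call up. It gives the time, the measured TCP pose, the force and the opening at its end, in the units of the state.
- robot.observe(): the state, without advancing time (a new reading comes with each control period).
- cams.camera(name): name is "scene" or "top" or "wrist"; returns a dict with "color" (384x512x3 uint8, red, green, blue), "depth" (384x512 float32, m along the optical axis (not along the pixel's ray), 0 where there is no reading), "vfov" (degrees; the focal length in pixels is half the picture's height over the tangent of half this angle, whatever the lens; pixels are square), "cx", "cy" (the principal point, pixels), "rvec" (rotation vector, rad) and "tvec" (3), from world to camera coordinates, as OpenCV has them; the wrist camera has in their place "tool_from_camera" (4x4, takes a point from camera to tool coordinates, whose origin is the TCP and whose axes are the tool frame's). Camera axes: x right, y down, z forward; pixel columns grow to the right and rows downward; lengths in m; the calibration is good to about 2 mm. A picture is of the moment at which its call begins: read the wrist's pose just before it.
- robot.close_job(): hands the job in, once; it reports no verdict.
The state is a dict: "clock": time; "joint_pos": joint angles; "dq": joint speeds; "joint_torque": joint torques, N m; "position": TCP position; "tcp_rot": TCP orientation; "force": force on the tool from outside, world axes, zero at the start; "wrist_torque": the same for the moment, N m; "gripper_width": finger opening in m.
Only numpy, scipy, OpenCV 4.12 (cv2) and the standard library are available. Lean on these libraries where they do the work, as an engineer would, in place of code of your own. Each camera call takes 0.05 s, during which the arm holds its last target. There are 200 camera calls.

### The job

Charging is finished: turn the dock's rotary switch clockwise until it clicks over to off, while the remotes are still in the dock. Then free each remote from its two catches by rocking it from side to side along the dock, never yanking it straight up, lift it out and stand it, battery end down, in a compartment of the rattan caddy. When the dock is empty, fold its clear dust cover shut; leave the tumbler, the succulent pot and the acrylic tray where they are.

Things in the scene. Friction and masses are not known exactly. Their poses are not given: they have to be found in the camera images.
- dock: fixed charcoal charging dock, 72 (its x) x 400 (its y) x 60 high, turned up to 0.22 rad; origin: centre of its underside, z up. Deck 57 mm above the console, long side walls 60 mm. Bays at x = 0, y = -155, -80, -5, +70 mm, some may be empty. A seated remote has the dock's axes and stands on the bay floor, 15 mm above the console, so only its thin part is above the deck
- dock_deck (a point): centre of the dock's deck, 57 mm above the console, dock axes. How a remote is freed: straight pulling bites under its two catches after 1.5 mm. Lean it about its lower end towards the dock's +y, then -y (or the reverse): each lean pushes the catch on that side back. 0.15 rad each way is just enough, 0.18 (24 mm at 135 mm above its lower end) is ample, stops come near 0.22. Then it lifts straight out
- catch1r (a joint): travel (m) of the pale grey catch on the dock's -y side of the bay at dock y = -155 mm: a 30 x 22 x 8 mm plate on the deck (58.5 to 66.5 mm above the console) reaching 3 mm over the remote's thick foot. 0 = holding, grows outwards to 0.008; clear from 0.004. Slides stiffly (14 N), stays where pushed
- catch1l (a joint): travel (m) of the pale grey catch on the dock's +y side of the bay at dock y = -155 mm: a 30 x 22 x 8 mm plate on the deck (58.5 to 66.5 mm above the console) reaching 3 mm over the remote's thick foot. 0 = holding, grows outwards to 0.008; clear from 0.004. Slides stiffly (14 N), stays where pushed
- catch2r (a joint): travel (m) of the pale grey catch on the dock's -y side of the bay at dock y = -80 mm: a 30 x 22 x 8 mm plate on the deck (58.5 to 66.5 mm above the console) reaching 3 mm over the remote's thick foot. 0 = holding, grows outwards to 0.008; clear from 0.004. Slides stiffly (14 N), stays where pushed
- catch2l (a joint): travel (m) of the pale grey catch on the dock's +y side of the bay at dock y = -80 mm: a 30 x 22 x 8 mm plate on the deck (58.5 to 66.5 mm above the console) reaching 3 mm over the remote's thick foot. 0 = holding, grows outwards to 0.008; clear from 0.004. Slides stiffly (14 N), stays where pushed
- catch3r (a joint): travel (m) of the pale grey catch on the dock's -y side of the bay at dock y = -5 mm: a 30 x 22 x 8 mm plate on the deck (58.5 to 66.5 mm above the console) reaching 3 mm over the remote's thick foot. 0 = holding, grows outwards to 0.008; clear from 0.004. Slides stiffly (14 N), stays where pushed
- catch3l (a joint): travel (m) of the pale grey catch on the dock's +y side of the bay at dock y = -5 mm: a 30 x 22 x 8 mm plate on the deck (58.5 to 66.5 mm above the console) reaching 3 mm over the remote's thick foot. 0 = holding, grows outwards to 0.008; clear from 0.004. Slides stiffly (14 N), stays where pushed
- catch4r (a joint): travel (m) of the pale grey catch on the dock's -y side of the bay at dock y = 70 mm: a 30 x 22 x 8 mm plate on the deck (58.5 to 66.5 mm above the console) reaching 3 mm over the remote's thick foot. 0 = holding, grows outwards to 0.008; clear from 0.004. Slides stiffly (14 N), stays where pushed
- catch4l (a joint): travel (m) of the pale grey catch on the dock's +y side of the bay at dock y = 70 mm: a 30 x 22 x 8 mm plate on the deck (58.5 to 66.5 mm above the console) reaching 3 mm over the remote's thick foot. 0 = holding, grows outwards to 0.008; clear from 0.004. Slides stiffly (14 N), stays where pushed
- switch (a joint): rotary switch on the dock's deck at dock x = 0, y = +160 mm: black disc, 44 diameter, with a grip bar 42 long, 14 wide, 32 high. Rad, grows clockwise seen from above. 0 = on (bar along the dock's x, pointer to the white mark at -x), 1.2 = off (orange mark), end stops there. Stiff (up to 0.1 N m) until half way (0.6), then it clicks over to the end; short of that it springs back
- cover (a joint): clear dust cover of the dock, a 66 x 296 x 4 mm panel over the four bays, hinged along the far (+x) long side at dock x = +34 mm, 69 mm above the console, from dock y = -193 to +103 mm. Rad, 0 = shut flat over the bays; opens upwards and over to 2.25, where it rests tilted back behind the remotes. Light; pushed from behind towards the dock's -x past upright (1.57) it drops shut softly
- cover_edge (a point): middle of the cover's free long edge, 66 mm from its hinge; at 2.25 rad it stands about 120 mm above the console, 41 mm beyond the hinge
- switch_grip (a point): on the switch's axis inside its grip bar, 7 mm below the bar's top edge, 94 mm above the console. Turns with the switch, x along the bar (yaw = dock yaw minus switch angle)
- remote1: slim black remote, 165 x 44 x 12 mm, about 130 g, upright in a bay at the start; None if absent. Origin: centre of its lower (battery) end; z along its length to the top, x along its width, y through its thickness. Lowest 8 mm: tip 40 x 12; 8 to 42 mm: thick battery foot 44 x 20 (20 along y); above that 44 x 12
- remote2: slim light grey remote, 165 x 44 x 12 mm, about 130 g, upright in a bay at the start; None if absent. Origin: centre of its lower (battery) end; z along its length to the top, x along its width, y through its thickness. Lowest 8 mm: tip 40 x 12; 8 to 42 mm: thick battery foot 44 x 20 (20 along y); above that 44 x 12
- remote3: slim blue-grey remote, 165 x 44 x 12 mm, about 130 g, upright in a bay at the start; None if absent. Origin: centre of its lower (battery) end; z along its length to the top, x along its width, y through its thickness. Lowest 8 mm: tip 40 x 12; 8 to 42 mm: thick battery foot 44 x 20 (20 along y); above that 44 x 12
- remote4: slim brick red remote, 165 x 44 x 12 mm, about 130 g, upright in a bay at the start; None if absent. Origin: centre of its lower (battery) end; z along its length to the top, x along its width, y through its thickness. Lowest 8 mm: tip 40 x 12; 8 to 42 mm: thick battery foot 44 x 20 (20 along y); above that 44 x 12
- caddy: loose rattan-look brown plastic caddy, open on top, 195 (its x) x 125 (its y) x 115 high, 0.6 kg, 5 mm walls and floor; origin: centre of its underside, z up. One divider each way, as high as the walls, makes four compartments 90 (x) x 55 (y), centred at x = +-47.5, y = +-30 mm. Remotes stand in them, leaning a little, about 50 mm above the rim
- caddy_in (a point): centre of the caddy's inner floor, 5 mm above its underside; axes as the caddy's
- tumbler: bystander: stainless steel tumbler, 76 diameter, 125 high; origin: centre of its underside
- pot: bystander: teal ceramic pot with a succulent, 92 diameter, about 105 high with the plant; origin: centre of its underside
- tray: bystander: clear acrylic tray, 90 x 170 x 24; origin: centre of its underside
There are look-alikes about, which are no part of the job. What is shaped like the remote3 but yellow is not meant.

How it is judged:
By the outcome, as a careful person would: the job done as asked, in the order asked, and still so for the second after the job is handed in, with the robot touching nothing.
Of remote1, remote2, remote3, remote4 only 3 to 4 are there at a start; the rules pass over those that are not, and their reading is None.
At some moment in a run one of caddy may be knocked a few centimetres aside while the robot is not near it.
It also fails if it takes over 210 s, if anything falls off the work surface, if the arm or the gripper's body presses on something with over 40 N, if the wrist force passes 120 N, or if a joint passes its speed limit or range.

## Working session

There is one attempt and no reset: what is moved stays moved. The work goes in short steps, Python scripts to look and compute and a tool call to move; the robot and the scene stay as the last step left them, time stands still between calls to the robot, and variables do not carry over. Pictures are saved under pics/ and viewed, about 12 in all and at most 16, crops included, and the job is handed in when it is done.

Besides the shell and the picture viewer there is one more tool, called after "Emit:" as name(argument=value, ...) on one line, values as JSON. move_arm: Moves the arm, as the interface text tells. Its arguments: {"type":"object","properties":{"deltas":{"type":"array"}},"required":["deltas"]}

```bash
mkdir -p pics; cat > h.py <<'E'
import numpy as np, cv2
from workcell import robot, cams
from scipy.spatial.transform import Rotation as R
def Rt(s): return R.from_euler('xyz',s["tcp_rot"]).as_matrix()
def shot(n):
    s=robot.observe(); c=cams.camera(n)
    f=c["color"].shape[0]/2/np.tan(np.radians(c["vfov"])/2)
    if "rvec" in c and c.get("rvec") is not None:
        M=cv2.Rodrigues(np.array(c["rvec"],float))[0]; Rw=M.T; o=-M.T@np.array(c["tvec"],float)
    else:
        T=np.array(c["tool_from_camera"]); A=Rt(s); Rw=A@T[:3,:3]; o=A@T[:3,3]+np.array(s["position"])
    return dict(img=c["color"],d=c["depth"],f=f,cx=c["cx"],cy=c["cy"],R=Rw,o=o,s=s)
def cloud(v):
    h,w=v["d"].shape; u,r=np.meshgrid(np.arange(w),np.arange(h)); d=v["d"]
    P=np.stack([(u-v["cx"])*d/v["f"],(r-v["cy"])*d/v["f"],d],-1)
    return P@v["R"].T+v["o"]
def onplane(v,uv,z):
    uv=np.atleast_2d(uv).astype(float)
    k=np.c_[(uv[:,0]-v["cx"])/v["f"],(uv[:,1]-v["cy"])/v["f"],np.ones(len(uv))]@v["R"].T
    return v["o"]+k*((z-v["o"][2])/k[:,2])[:,None]
def save(v,n,crop=None,k=1):
    im=v["img"][:,:,::-1]
    if crop: im=im[crop[1]:crop[3],crop[0]:crop[2]]
    cv2.imwrite("pics/"+n,cv2.resize(im,None,fx=k,fy=k,interpolation=cv2.INTER_CUBIC))
def dl(p):  # world pt -> tool delta mm
    s=robot.observe(); return np.round((Rt(s).T@(np.array(p)-s["position"]))*1000,1)
E
python3 - <<'E'
from h import *
import pickle
a=shot("top");b=shot("scene");pickle.dump((a,b),open("v0.pkl","wb"))
save(a,"top0.png",None,1.5);save(b,"sc0.png",None,1.5)
s=robot.observe();print(s);print(Rt(s).round(3));print(a["o"],b["o"])
E
```

```text
{'clock': 0.1, 'joint_pos': array([ 1.27899438e+00,  8.73759893e-02,  1.75205758e-01,  1.65979914e+00,
       -2.28709945e-05,  1.57080926e+00]), 'dq': array([-0.00020339,  0.0001708 ,  0.00139663,  0.00166018, -0.00037729,
        0.00132525]), 'joint_torque': array([ 8.46462535e-04, -5.21559191e+01,  4.65653801e+01,  1.59449381e-02,
       -6.51504664e-06, -6.86996103e-06]), 'position': array([0.158169  , 0.52654693, 0.23066605]), 'tcp_rot': array([-1.57081921e+00,  1.17304714e-03,  1.27898145e+00]), 'force': array([-0.29672251, -0.36619902,  0.28224169]), 'wrist_torque': array([ 0.00712584,  0.01349248, -0.02491236]), 'gripper_width': 0.08514692472288089}
[[ 0.288 -0.    -0.958]
 [ 0.958 -0.001  0.288]
 [-0.001 -1.    -0.   ]]
[0.28545372 0.11106261 1.52759718] [1.16406481 0.55739522 0.65563945]
```

View pics/top0.png

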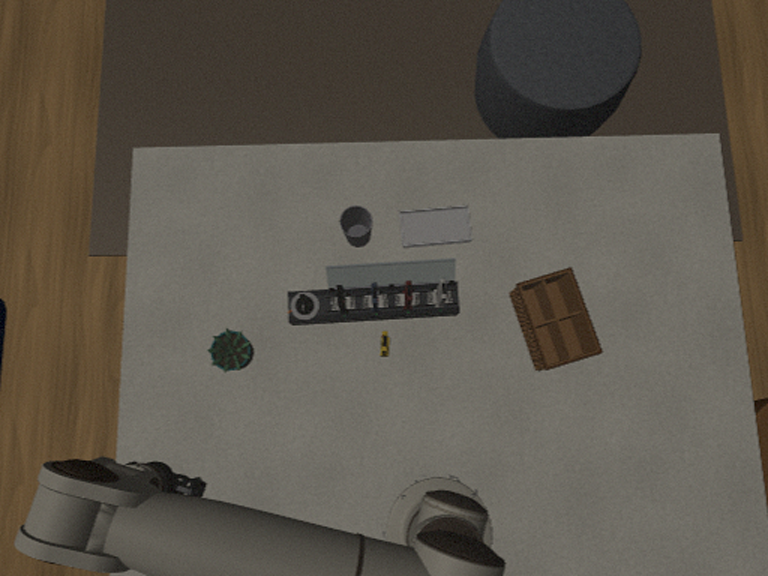

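View pics/sc0.png

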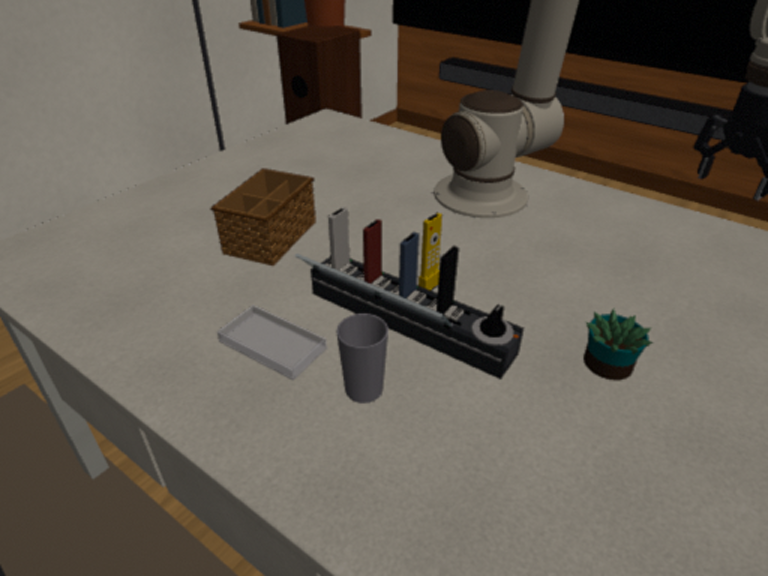

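The top view (1.5x) shows four remotes in the dock from +y to −y: black (340,297), blue-grey (375,295), red (408,294) and light grey (440,292). The switch is at (303,305) and the caddy at (555,318). There is also a yellow look-alike standing outside the dock at (385,344), which I won't touch. Next I'll measure the poses.

```bash
cat >> h.py <<'E'
def rect(P):
    (c,(w,h),a)=cv2.minAreaRect(P[:,:2].astype(np.float32)*1000)
    a=np.radians(a)
    if w<h: w,h,a=h,w,a+np.pi/2
    return np.array(c)/1000,w,h,(a+np.pi/2)%np.pi-np.pi/2  # long-axis angle
def caddy(v):
    P=cloud(v); hsv=cv2.cvtColor(v["img"],cv2.COLOR_RGB2HSV)
    m=(hsv[...,0]>4)&(hsv[...,0]<22)&(hsv[...,1]>90)&(P[...,2]>.105)&(P[...,2]<.125)&(P[...,0]<.9)&(P[...,0]>.1)
    m=cv2.morphologyEx(m.astype(np.uint8),cv2.MORPH_CLOSE,np.ones((3,3)))
    n,l,st,_=cv2.connectedComponentsWithStats(cv2.dilate(m,np.ones((9,9))))
    k=1+np.argmax(st[1:,4]); return rect(P[(l==k)&(m>0)&(P[...,2]>.105)&(P[...,2]<.125)])
E
python3 - <<'E'
from h import *
import pickle
a,b=pickle.load(open("v0.pkl","rb"))
P=cloud(a);I=a["img"]
print("caddy",caddy(a))
roi=np.zeros(P.shape[:2],bool); roi[175:222,185:312]=1
z=P[...,2]
for lo,hi in((.045,.068),(.05,.075)):
    q=P[roi&(z>lo)&(z<hi)&(I.max(2)<75)]; print("dock",len(q),rect(q))
# corner pts from image: dark mask contour projected to z=.06
m=(roi&(I.max(2)<70)&(z>.03)).astype(np.uint8)
print("z med table",np.median(z[250:300,150:250]))
for nm,u,v in(("black",340,297),("blue",375,295),("red",408,294),("grey",440,292)):
    w=P[int(v/1.5)-8:int(v/1.5)+9,int(u/1.5)-6:int(u/1.5)+7].reshape(-1,3); q=w[w[:,2]>.165]; print(nm,len(q),q.mean(0) if len(q) else w[:,2].max())
w=P[190:215,192:213].reshape(-1,3);q=w[(w[:,2]>.085)&(w[:,2]<.11)];print("bar",len(q),q.mean(0),rect(q))
# scene view
P=cloud(b);z=P[...,2];I=b["img"]
print("caddy sc",caddy(b))
q=P[(z>.052)&(z<.062)&(I.max(2)<70)&(P[...,0]>.3)&(P[...,0]<.65)&(abs(P[...,1])<.45)];print("dock sc",len(q),rect(q))
hsv=cv2.cvtColor(I,cv2.COLOR_RGB2HSV)
q=P[(z>.17)&(z<.19)&(P[...,0]>.3)&(P[...,0]<.65)&(abs(P[...,1])<.35)]
c=cv2.kmeans(q[:,:2].astype(np.float32),5,None,(3,50,1e-5),5,2)[2] if len(q)>5 else 0;print("tops",c)
E
```

```text
caddy (array([ 0.4705816 , -0.27578891]), 200.81301879882812, 133.28927612304688, np.float64(0.27454933809693105))
dock 1390 (array([0.52500793, 0.13937463]), 397.28302001953125, 75.23750305175781, np.float64(-1.5321598764574347))
dock 1490 (array([0.52677167, 0.13948412]), 397.2634582519531, 77.99723052978516, np.float64(-1.5336896502830362))
z med table 0.00022841096284942353
black 57 [0.51658065 0.20615114 0.20258127]
blue 57 [0.51085369 0.1320741  0.25080724]
red 53 [0.52582939 0.05878861 0.17862317]
grey 56 [ 0.52504148 -0.01361967  0.20397959]
bar 59 [0.51812288 0.29729328 0.10019211] (array([0.51785718, 0.29788748]), 40.94719314575195, 13.947164535522461, np.float64(0.02763220005363265))
caddy sc (array([ 0.46971231, -0.27313416]), 205.61593627929688, 133.30975341796875, np.float64(0.2724120847431153))
dock sc 1197 (array([0.46122116, 0.04792316]), 805.0223999023438, 209.002685546875, np.float64(-1.528435757762149))
tops [[ 0.53003675  0.06253893]
 [ 0.52477765  0.21172495]
 [ 0.5324127  -0.01224615]
 [ 0.51488155  0.1371103 ]
 [ 0.5385931   0.13740358]]
```

```bash
python3 - <<'E'
from h import *
import pickle
a,b=pickle.load(open("v0.pkl","rb"))
cv2.imwrite("pics/crop0.png",np.vstack([cv2.resize(x["img"][r[1]:r[3],r[0]:r[2],::-1],(768,290)) for x,r in((a,(185,170,315,219)),(b,(190,130,360,194+55)))]))
E
```

```text
(no output)
```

View pics/crop0.png

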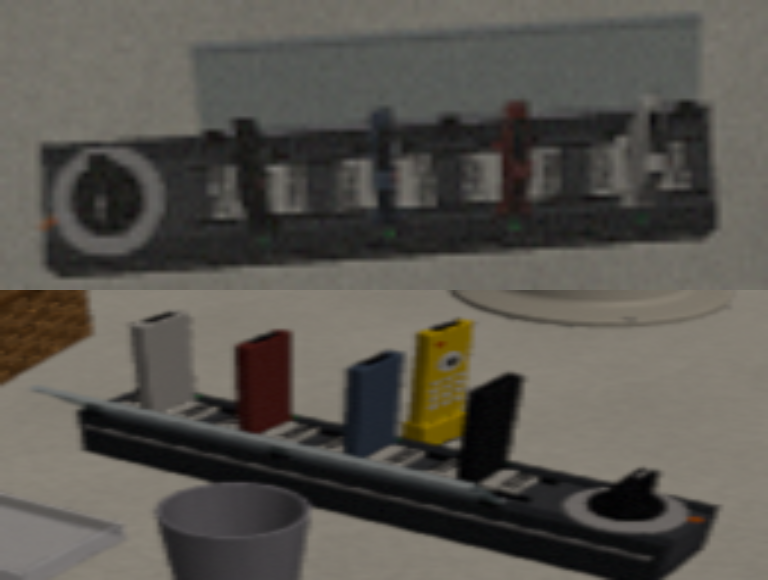

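All four remotes are confirmed. The yellow one stands clear at dock −x. Dock yaw is about 0.039. I'll go above the switch and check from near.

```bash
python3 -c "
from h import *
print(dl([.5185,.298,.231]))"
```

```text
[-1.152e+02 -2.000e-01 -4.108e+02]
```

Emit:
move_arm(deltas=[-17,0,-60,-0.07,1,-34,0,-120,-0.14,1,-51,0,-180,-0.2,1,-68,0,-240,-0.27,1,-85,0,-300,-0.33,1])

```text
clock: 0.72
position: [0.4225, 0.3576, 0.2311]
tcp_rot: [-1.571, 0.0, 1.611]
force: [1.4, 0.6, -0.4]
gripper_width: 0.0856
```

```bash
python3 -c "
from h import *
s=robot.observe();print(s['clock'],s['position'],s['tcp_rot'],dl([.5185,.298,.231]))"
```

```text
0.725 [0.42251196 0.35761807 0.23105786] [-1.57058272e+00  7.21768009e-05  1.61120595e+00] [-63.4   0.  -93.5]
```

Emit:
move_arm(deltas=[-30,0,-45,0,1,-63,0,-93,0,1,-63,0,-93,0,1,-63,0,-93,0,1,-63,0,-93,0,1])

```text
clock: 1.35
position: [0.5155, 0.3004, 0.2314]
tcp_rot: [-1.571, -0.0, 1.61]
force: [0.2, -0.7, 0.1]
gripper_width: 0.0853
```

```bash
python3 -c "
from h import *
v=shot('wrist');save(v,'w1.png',None,1.2);s=v['s'];print(s['position'],s['tcp_rot'],v['o'],v['R'].round(2).tolist())
P=cloud(v);z=P[...,2]
q=P[(z>.09)&(z<.106)&(abs(P[...,0]-.518)<.05)&(abs(P[...,1]-.298)<.05)];print(len(q),rect(q) if len(q) else 0)
q=P[(z>.04)&(z<.07)];print(len(q),rect(q) if len(q) else 0)
q=P[(z>.172)&(z<.185)&(abs(P[...,0]-.52)<.04)];print(len(q),rect(q) if len(q) else 0)
"
```

```text
[0.51551311 0.30041024 0.2314257 ] [-1.57070519e+00 -1.28662169e-04  1.61040424e+00] [0.43858663 0.29829412 0.3731303 ] [[-0.04, 0.95, 0.3], [1.0, 0.04, 0.01], [-0.0, 0.3, -0.95]]
614 (array([0.51737006, 0.29914655]), 41.83207702636719, 13.506999969482422, np.float64(0.04233020067394211))
15997 (array([0.45905765, 0.27070923]), 435.220703125, 291.4140319824219, np.float64(-0.8364374459517352))
2520 (array([0.52226593, 0.17260304]), 87.68565368652344, 43.792808532714844, np.float64(-1.5308679603678805))
```

View pics/w1.png

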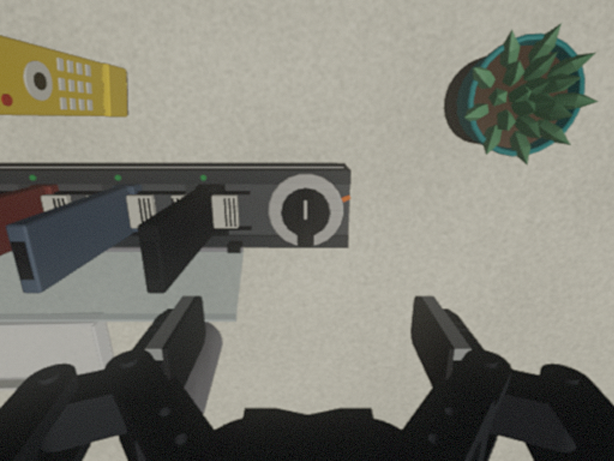

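The switch bar is at (0.517, 0.299) in world coordinates, seen at about (305,212) in the wrist view. The dock centre is (0.5237, 0.1395) with yaw 0.040. Descending on the bar.

Emit:
move_arm(deltas=[-1,50,-2,0,0.4,-1,100,-2,0,0.4,-1,140,-2,0,0.4,-1,155,-2,0,0,-1,155,-2,0,-1])

```text
clock: 2.02
position: [0.5179, 0.2991, 0.0764]
tcp_rot: [-1.57, 0.0, 1.61]
force: [0.3, 0.5, 0.2]
gripper_width: 0.0254
```

Emit:
move_arm(deltas=[0,0,0,0,-1,0,0,0,0,-1,0,0,0,0,-1,0,0,0,0,-1,0,0,0,0,-1])

```text
clock: 2.65
position: [0.5189, 0.2986, 0.0782]
tcp_rot: [-1.572, -0.0, 1.609]
force: [-3.4, -4.5, 3.9]
gripper_width: 0.0126
```

Emit:
move_arm(deltas=[0,0,0,0.15,-1,0,0,0,0.3,-1,0,0,0,0.45,-1,0,0,0,0.6,-1,0,0,0,0.75,-1])

```text
clock: 3.28
position: [0.5188, 0.298, 0.0782]
tcp_rot: [-1.572, -0.0, 0.853]
force: [-3.8, -8.0, 4.8]
gripper_width: 0.0125
```

Emit:
move_arm(deltas=[0,0,0,0.12,-1,0,0,0,0.25,-1,0,0,0,0.38,-1,0,0,0,0.45,-1,0,0,0,0.45,-1])

```text
clock: 3.9
position: [0.5185, 0.2977, 0.0783]
tcp_rot: [-1.572, -0.0, 0.407]
force: [-4.2, -9.1, 5.5]
gripper_width: 0.0131
```

Emit:
move_arm(deltas=[0,0,0,0,0,0,0,0,0,0,0,-60,0,0,0,0,-120,0,0,0,0,-155,0,0,0])

```text
clock: 4.53
position: [0.519, 0.2993, 0.2354]
tcp_rot: [-1.57, -0.005, 0.409]
force: [0.1, -0.5, -0.1]
gripper_width: 0.0421
```

```bash
python3 -c "
from h import *
v=shot('top');P=cloud(v);z=P[...,2]
s=v['s'];print(s['position'],s['tcp_rot'],s['joint_pos'])
v=shot('wrist');save(v,'w2.png',None,1.0);P=cloud(v);z=P[...,2]
q=P[(z>.09)&(z<.106)&(abs(P[...,0]-.518)<.04)&(abs(P[...,1]-.298)<.04)];print(len(q),rect(q) if len(q) else 0)
"
```

```text
[0.51904063 0.29927607 0.23541113] [-1.57003764 -0.00477375  0.40920393] [5.22931039e-01 2.04875576e-01 3.15964520e-01 1.67705626e+00
 2.12051997e-04 1.68452213e+00]
587 (array([0.51759839, 0.3000394 ]), 40.742244720458984, 13.741083145141602, np.float64(-1.1579567897468257))
```

View pics/w2.png

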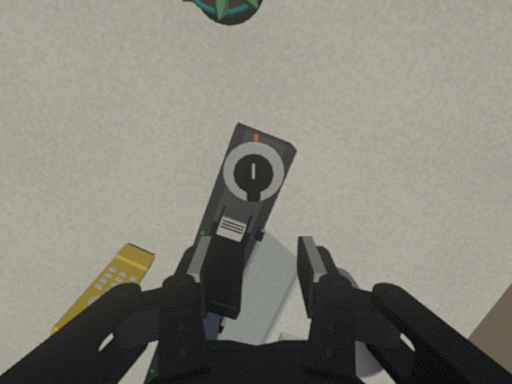

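The bar now lies at −1.158 rad, a turn of 1.20, so the switch is off with all remotes still docked. Next is the grey remote at (0.530, −0.016).

Emit:
move_arm(deltas=[-23,0,-58,0.08,0.5,-46,0,-117,0.16,0.5,-69,0,-176,0.24,0.5,-92,0,-234,0.32,0.5,-115,0,-293,0.37,0.5])

```text
clock: 5.25
position: [0.5292, -0.0152, 0.2309]
tcp_rot: [-1.571, -0.0, 0.037]
force: [0.2, -0.4, 0.4]
gripper_width: 0.0642
```

```bash
cat >> h.py <<'E'
C=np.array([.5237,.1395]);Y=.04
def bay(y,z): return [C[0]-np.sin(Y)*y/1000,C[1]+np.cos(Y)*y/1000,z]
def top(y,v=None):
    v=v or shot('wrist');P=cloud(v);b=bay(y,0);z=P[...,2]
    q=P[(z>.172)&(z<.185)&(abs(P[...,0]-b[0])<.04)&(abs(P[...,1]-b[1])<.025)]
    return len(q),(rect(q) if len(q)>20 else 0)
def st():
    s=robot.observe();print(round(s['clock'],2),s['position'].round(4),s['tcp_rot'].round(3),s['force'].round(1),round(s['gripper_width'],4))
E
python3 -c "
from h import *
st();v=shot('wrist')
for y in(-155,-80,-5,70):print(y,bay(y,0),top(y,v))
print(dl(bay(-155,.128)))"
```

```text
5.25 [ 0.5292 -0.0152  0.2309] [-1.571 -0.     0.037] [ 0.2 -0.4  0.4] 0.0642
-155 [np.float64(0.5298983467989283), np.float64(-0.015376016532451575), 0] (1126, (array([ 0.53036237, -0.01482   ]), 43.71554946899414, 12.034797668457031, np.float64(0.041036549368490105)))
-80 [np.float64(0.5268991467349308), np.float64(0.05956399146712178), 0] (1379, (array([0.5272478 , 0.05974177]), 43.58660125732422, 11.50866985321045, np.float64(0.03669824746918349)))
-5 [np.float64(0.5238999466709332), np.float64(0.1345039994666951), 0] (0, 0)
70 [np.float64(0.5209007466069356), np.float64(0.20944400746626846), 0] (0, 0)
[  0.9 102.8   6.3]
```

```bash
python3 -c "
from h import *
st();print(dl(bay(-155,.128)))"
```

```text
5.3 [ 0.5291 -0.0215  0.2308] [-1.573 -0.     0.031] [-0.6 -4.3 -0.1] 0.0642
[  0.9 102.8   6.3]
```

Emit:
move_arm(deltas=[0,0,0,0,0.5,0,0,0,0,0.5,1,50,0,0,0.5,1,100,0,0,0.5,1,103,0,0,0.5])

```text
clock: 5.92
position: [0.5283, -0.0119, 0.1249]
tcp_rot: [-1.57, 0.006, 0.042]
force: [-0.8, 0.0, 0.6]
gripper_width: 0.0641
```

```bash
python3 -c "
from h import *
st();print(dl([.5302,-.0150,.128]))"
```

```text
5.92 [ 0.5283 -0.0119  0.1249] [-1.57   0.006  0.042] [-0.8  0.   0.6] 0.0641
[ 1.8 -3.1 -3.2]
```

Emit:
move_arm(deltas=[0,-2,-1,0,0.5,0,-2,-1,0,0.5,1,-2,-2,0,-1,1,-2,-2,0,-1,1,-2,-2,0,-1])

```text
clock: 6.55
position: [0.5319, -0.0156, 0.132]
tcp_rot: [-1.571, -0.002, 0.039]
force: [-1.9, -0.7, 7.3]
gripper_width: 0.0432
```

Emit:
move_arm(deltas=[0,0,0,0,-1,0,0,0,0,-1,0,0,0,0,-1,0,0,0,0,-1,0,0,0,0,-1])

```text
clock: 7.18
position: [0.5319, -0.0155, 0.132]
tcp_rot: [-1.571, -0.002, 0.039]
force: [-3.5, -0.5, 7.1]
gripper_width: 0.0434
```

Emit:
move_arm(deltas=[0,1,8,0,-1,0,1,16,0,-1,0,3,25,0,-1,0,3,25,0,-1,0,3,25,0,-1])

```text
clock: 7.8
position: [0.5308, 0.0086, 0.1292]
tcp_rot: [-1.573, -0.002, 0.038]
force: [-3.5, -3.4, 9.3]
gripper_width: 0.0431
```

```bash
python3 -c "
from h import *
st();v=shot('scene');save(v,'s1.png',(190,110,380,250),3)"
```

```text
7.8 [0.5308 0.0086 0.1292] [-1.573 -0.002  0.038] [-3.5 -3.4  9.3] 0.0431
```

View pics/s1.png

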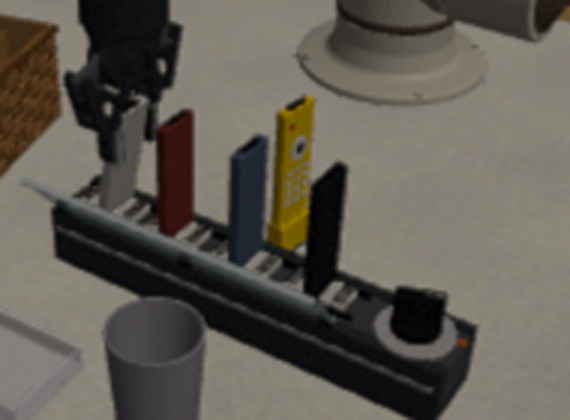

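The grey remote leans towards +y, pivoting in the grip as planned. Now the other way, back upright, and lift a little.

Emit:
move_arm(deltas=[0,-2,-12,0,-1,0,-2,-25,0,-1,0,-1,-37,0,-1,0,0,-50,0,-1,0,0,-50,0,-1])

```text
clock: 8.48
position: [0.533, -0.0403, 0.1288]
tcp_rot: [-1.569, -0.002, 0.039]
force: [-1.6, 3.9, 6.9]
gripper_width: 0.0432
```

Emit:
move_arm(deltas=[0,0,0,0,-1,0,-1,12,0,-1,0,-2,25,0,-1,0,-2,25,0,-1,0,-2,25,0,-1])

```text
clock: 9.1
position: [0.5318, -0.0154, 0.1299]
tcp_rot: [-1.571, -0.001, 0.039]
force: [-0.9, -2.1, 5.1]
gripper_width: 0.0434
```

Emit:
move_arm(deltas=[0,-2,0,0,-1,0,-5,0,0,-1,0,-10,0,0,-1,0,-20,0,0,-1,0,-30,0,0,-1])

```text
clock: 9.72
position: [0.5315, -0.0153, 0.1602]
tcp_rot: [-1.571, -0.0, 0.039]
force: [-0.1, 0.7, -1.2]
gripper_width: 0.0431
```

Emit:
move_arm(deltas=[0,-40,0,0,-1,0,-80,0,0,-1,0,-120,0,0,-1,0,-155,0,0,-1,0,-155,0,0,-1])

```text
clock: 10.35
position: [0.5321, -0.0154, 0.3175]
tcp_rot: [-1.571, -0.005, 0.039]
force: [0.3, -0.5, -1.5]
gripper_width: 0.0431
```

```bash
cat >> h.py <<'E'
def caddyall():
    for n in('top','scene'): 
        try: print(n,caddy(shot(n)))
        except Exception as e: print(n,e)
def comp(c,yaw,i,j): # i,j=+-1
    x,y=47.5*i/1000,30*j/1000
    return [c[0]+np.cos(yaw)*x-np.sin(yaw)*y,c[1]+np.sin(yaw)*x+np.cos(yaw)*y]
E
python3 -c "
from h import *
st();v=shot('scene');save(v,'s2.png',(120,60,376,252),3)
caddyall()
c,yw=[.470,-.2748],.2735
for i in(1,-1):
  for j in(1,-1):p=comp(c,yw,i,j);print(i,j,p,dl(p+[.32]))
"
```

```text
10.35 [ 0.5321 -0.0154  0.3175] [-1.571 -0.005  0.039] [ 0.3 -0.5 -1.5] 0.0431
top (array([ 0.47063043, -0.27496326]), 200.974853515625, 131.81155395507812, np.float64(0.2714981544360273))
scene (array([ 0.47090222, -0.27303998]), 203.41310119628906, 133.2573699951172, np.float64(0.2668641875602622))
1 1 [np.float64(0.5076314033434335), np.float64(-0.2330851647204041)] [ -32.2   -6.7 -216.6]
1 -1 [np.float64(0.5238375829960809), np.float64(-0.2908550508295711)] [ -18.3   -6.7 -275. ]
-1 1 [np.float64(0.41616241700391915), np.float64(-0.2587449491704289)] [-124.6   -6.6 -238.7]
-1 -1 [np.float64(0.4323685966565664), np.float64(-0.3165148352795959)] [-110.7   -6.6 -297. ]
```

View pics/s2.png

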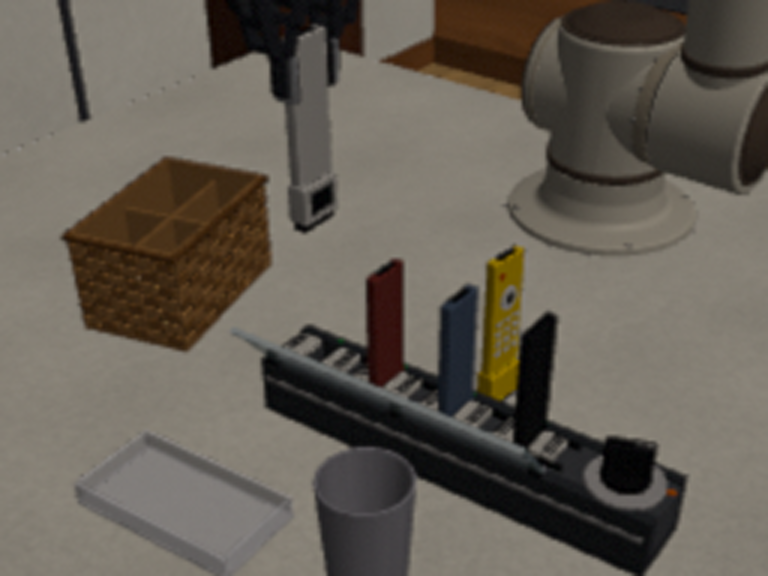

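The grey remote hangs free, its catches are pushed back, and the caddy hasn't moved. Carrying it to the (+x, −y) compartment.

Emit:
move_arm(deltas=[-4,0,-55,-0.05,-1,-8,0,-115,-0.1,-1,-12,0,-175,-0.15,-1,-15,0,-230,-0.2,-1,-18,0,-275,-0.23,-1])

```text
clock: 11.12
position: [0.5235, -0.2929, 0.3126]
tcp_rot: [-1.569, 0.002, 0.269]
force: [0.3, 0.5, -1.2]
gripper_width: 0.0433
```

Emit:
move_arm(deltas=[0,0,0,0,-1,0,0,0,0,-1,0,0,0,0,-1,0,20,0,0,-1,0,40,0,0,-1])

```text
clock: 11.75
position: [0.5245, -0.2898, 0.2741]
tcp_rot: [-1.571, -0.001, 0.271]
force: [-0.0, -0.8, -1.5]
gripper_width: 0.0432
```

```bash
python3 -c "
from h import *
caddyall();st()
v=shot('scene');save(v,'s3.png',(110,40,302,184),4)
print(dl(comp([.4705,-.2745],.271,1,-1)+[.122]))"
```

```text
top (array([ 0.47193839, -0.27396008]), 198.39511108398438, 131.04702758789062, np.float64(0.2711699364764317))
scene (array([ 0.47064093, -0.27309271]), 202.11932373046875, 134.5845489501953, np.float64(0.2726760372966557))
11.85 [ 0.5239 -0.2895  0.2724] [-1.569  0.002  0.27 ] [-0.1  0.4 -2.7] 0.0432
[  0.2 151.9  -1.2]
```

View pics/s3.png

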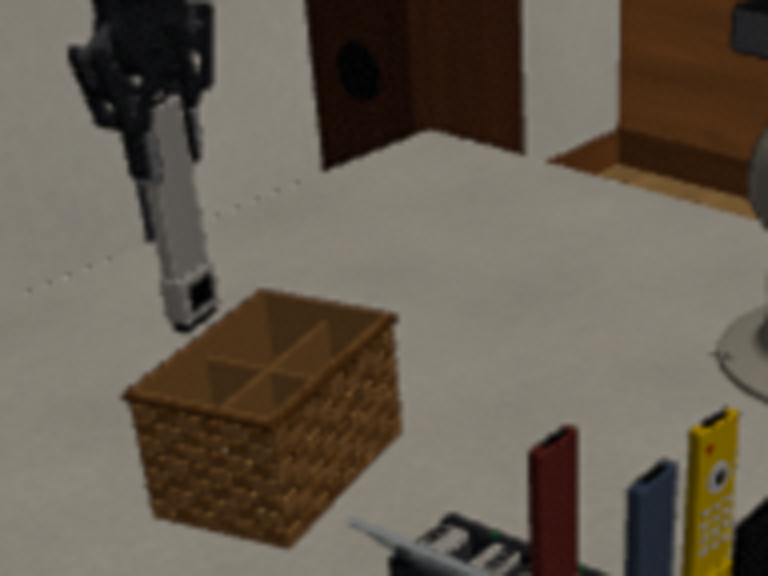

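```bash
cat >> h.py <<'E'
def hang():
    s=robot.observe();p=np.array(s['position']);A=Rt(s);v=shot('scene');P=cloud(v)
    L=(P-p)@A*1000
    for lo,hi in((0,30),(40,70),(75,105)):
        q=L[(abs(L[...,0])<30)&(abs(L[...,2])<35)&(L[...,1]>lo)&(L[...,1]<hi)]
        print('below',lo,hi,len(q),'x,z med',np.median(q[:,0]).round(1),np.median(q[:,2]).round(1))
E
python3 -c "
from h import *
hang()"
```

```text
below 0 30 125 x,z med 6.9 6.7
below 40 70 118 x,z med 7.0 7.1
below 75 105 132 x,z med 13.3 11.3
```

It hangs straight. Lowering and releasing.

Emit:
move_arm(deltas=[0,40,-1,0,-1,0,80,-1,0,-1,0,115,-1,0,-1,0,140,-1,0,-1,0,148,-1,0,-1])

```text
clock: 12.58
position: [0.5244, -0.2915, 0.1259]
tcp_rot: [-1.57, 0.001, 0.269]
force: [-0.3, -1.1, -0.6]
gripper_width: 0.043
```

Emit:
move_arm(deltas=[0,0,0,0,-1,0,1,0,0,0.45,0,0,0,0,0.45,0,-20,0,0,0.45,0,-60,0,0,0.45])

```text
clock: 13.2
position: [0.5239, -0.2916, 0.1862]
tcp_rot: [-1.569, 0.001, 0.269]
force: [0.7, -0.2, 0.4]
gripper_width: 0.0616
```

Emit:
move_arm(deltas=[0,-50,0,0,0.45,0,-100,0,0,0.45,0,-100,10,0,0.45,0,-100,30,0,0.45,0,-100,50,0,0.45])

```text
clock: 13.82
position: [0.5109, -0.243, 0.2859]
tcp_rot: [-1.571, 0.0, 0.269]
force: [-0.4, 0.8, 1.0]
gripper_width: 0.0616
```

```bash
python3 -c "
from h import *
v=shot('scene');save(v,'s4.png',(120,60,312,204),3);caddyall();st()
b=bay(-80,.235);print(dl(b))"
```

```text
top (array([ 0.49718506, -0.21807567]), 191.77182006835938, 87.5694580078125, np.float64(-0.3157100240617323))
scene (array([ 0.4704104 , -0.27185449]), 202.9072265625, 133.2235565185547, np.float64(0.27332877807983413))
13.97 [ 0.511  -0.243   0.2865] [-1.571 -0.     0.27 ] [ 0.4 -0.2 -0.7] 0.0621
[ 96.   51.4 287.4]
```

View pics/s4.png

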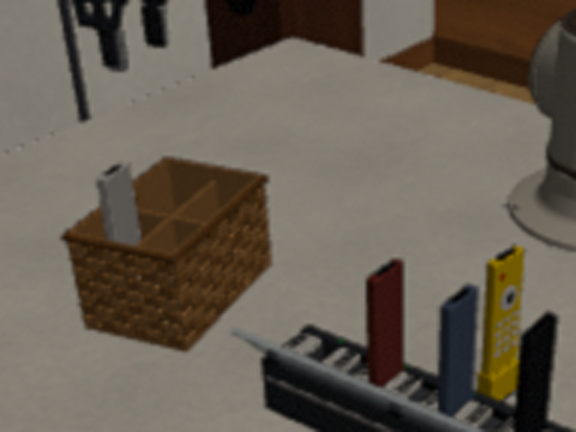

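Grey stands in the caddy. Next is the red remote.

Emit:
move_arm(deltas=[20,0,58,0.05,0.45,40,10,116,0.1,0.45,60,20,174,0.15,0.45,80,36,232,0.2,0.45,96,51,287,0.23,0.45])

```text
clock: 14.6
position: [0.5277, 0.0601, 0.2345]
tcp_rot: [-1.571, -0.0, 0.037]
force: [0.5, -0.5, -0.1]
gripper_width: 0.062
```

Emit:
move_arm(deltas=[0,0,0,0,0.45,0,0,0,0,0.45,0,0,0,0,0.45,0,0,0,0,0.45,0,0,0,0,0.45])

```text
clock: 15.22
position: [0.5276, 0.0578, 0.2354]
tcp_rot: [-1.571, -0.0, 0.038]
force: [0.1, -0.3, 0.7]
gripper_width: 0.0621
```

```bash
python3 -c "
from h import *
st();v=shot('wrist')
for y in(-80,-5):print(y,bay(y,0)[:2],top(y,v))
print(dl(bay(-80,.128)))"
```

```text
15.22 [0.5276 0.0578 0.2354] [-1.571 -0.     0.038] [ 0.1 -0.3  0.7] 0.0621
-80 [np.float64(0.5268991467349308), np.float64(0.05956399146712178)] (1075, (array([0.52747919, 0.06000408]), 43.54802322387695, 12.016271591186523, np.float64(0.03813773181145241)))
-5 [np.float64(0.5238999466709332), np.float64(0.1345039994666951)] (1345, (array([0.52456287, 0.13447736]), 43.951839447021484, 11.763585090637207, np.float64(0.03753278644746261)))
[ -0.6 107.4   1.6]
```

Emit:
move_arm(deltas=[0,40,2,0,0.45,0,80,2,0,0.45,0,106,2,0,0.45,0,106,2,0,0.45,0,106,2,0,-1])

```text
clock: 15.9
position: [0.5278, 0.0605, 0.1307]
tcp_rot: [-1.571, -0.001, 0.039]
force: [-1.0, 0.1, 1.1]
gripper_width: 0.0453
```

Emit:
move_arm(deltas=[0,0,0,0,-1,0,0,0,0,-1,0,0,0,0,-1,0,0,0,0,-1,0,0,0,0,-1])

```text
clock: 16.52
position: [0.5281, 0.0606, 0.1309]
tcp_rot: [-1.571, -0.003, 0.039]
force: [-0.6, -0.0, 6.8]
gripper_width: 0.0431
```

Emit:
move_arm(deltas=[0,1,8,0,-1,0,1,16,0,-1,0,3,25,0,-1,0,3,25,0,-1,0,3,25,0,-1])

```text
clock: 17.15
position: [0.5271, 0.0849, 0.1281]
tcp_rot: [-1.572, -0.003, 0.039]
force: [-1.9, -4.2, 7.8]
gripper_width: 0.0434
```

Emit:
move_arm(deltas=[0,-2,-12,0,-1,0,-2,-25,0,-1,0,-1,-37,0,-1,0,0,-50,0,-1,0,0,-50,0,-1])

```text
clock: 17.77
position: [0.5291, 0.0356, 0.1279]
tcp_rot: [-1.569, -0.003, 0.039]
force: [-0.9, 3.2, 6.4]
gripper_width: 0.0431
```

Emit:
move_arm(deltas=[0,0,0,0,-1,0,-1,12,0,-1,0,-2,25,0,-1,0,-2,25,0,-1,0,-2,25,0,-1])

```text
clock: 18.4
position: [0.5277, 0.0606, 0.1287]
tcp_rot: [-1.571, -0.001, 0.039]
force: [1.4, -2.3, 5.0]
gripper_width: 0.0433
```

Motion and forces match the first remote. Lifting gently first.

Emit:
move_arm(deltas=[0,-2,0,0,-1,0,-5,0,0,-1,0,-10,0,0,-1,0,-20,0,0,-1,0,-30,0,0,-1])

```text
clock: 19.02
position: [0.5274, 0.0606, 0.1592]
tcp_rot: [-1.571, -0.0, 0.039]
force: [0.9, 0.2, -0.9]
gripper_width: 0.0429
```

Emit:
move_arm(deltas=[0,-40,0,0,-1,0,-80,0,0,-1,0,-120,0,0,-1,0,-155,0,0,-1,0,-155,0,0,-1])

```text
clock: 19.65
position: [0.528, 0.0606, 0.3166]
tcp_rot: [-1.57, -0.005, 0.039]
force: [0.7, 0.6, -1.7]
gripper_width: 0.0428
```

```bash
python3 -c "
from h import *
st();caddyall();hang()
print(dl(comp([.4705,-.2745],.271,-1,-1)+[.315]))
"
```

```text
19.65 [0.528  0.0606 0.3166] [-1.57  -0.005  0.039] [ 0.7  0.6 -1.7] 0.0428
top (array([ 0.47039902, -0.27545474]), 200.65005493164062, 131.5091552734375, np.float64(0.2732712371555315))
scene (array([ 0.4703678 , -0.27247119]), 202.5245361328125, 132.33204650878906, np.float64(0.2587440263042855))
below 0 30 166 x,z med 7.0 5.4
below 40 70 149 x,z med 7.7 6.0
below 75 105 173 x,z med 12.5 10.3
[-109.1   -2.4 -372.7]
```

Emit:
move_arm(deltas=[-16,0,-53,-0.03,-1,-32,0,-106,-0.07,-1,-48,0,-160,-0.1,-1,-64,0,-213,-0.13,-1,-80,0,-266,-0.16,-1])

```text
clock: 20.42
position: [0.4567, -0.2098, 0.312]
tcp_rot: [-1.57, 0.001, 0.2]
force: [0.8, -0.3, -1.7]
gripper_width: 0.0431
```

```bash
python3 -c "
from h import *
st()
print(dl(comp([.4705,-.2745],.271,-1,-1)+[.315]))
"
```

```text
20.43 [ 0.4567 -0.2098  0.312 ] [-1.57e+00  1.00e-03  2.00e-01] [ 0.8 -0.3 -1.7] 0.0431
[-44.6  -3.  -99.4]
```

Emit:
move_arm(deltas=[-22,0,-50,-0.03,-1,-45,0,-99,-0.07,-1,-45,0,-99,-0.07,-1,-45,20,-99,-0.07,-1,-45,40,-99,-0.07,-1])

```text
clock: 21.05
position: [0.4332, -0.3136, 0.2718]
tcp_rot: [-1.57, 0.001, 0.269]
force: [0.6, 0.3, -0.8]
gripper_width: 0.0432
```

```bash
python3 -c "
from h import *
print(caddy(shot('scene')));st()
print(dl(comp([.4705,-.2745],.271,-1,-1)+[.125]))
"
```

```text
(array([ 0.47048087, -0.27237549]), 202.2143096923828, 133.2998504638672, np.float64(0.28286505860070355))
21.1 [ 0.4328 -0.3132  0.2692] [-1.567  0.003  0.269] [ 1.5 -1.4 -2.6] 0.0434
[ -0.4 144.2  -3.4]
```

Emit:
move_arm(deltas=[0,40,-2,0,-1,0,80,-2,0,-1,0,115,-2,0,-1,0,138,-2,0,-1,0,147,-2,0,-1])

```text
clock: 21.72
position: [0.4333, -0.315, 0.1247]
tcp_rot: [-1.568, 0.002, 0.27]
force: [-0.1, -0.0, -0.5]
gripper_width: 0.0431
```

Emit:
move_arm(deltas=[0,0,0,0,-1,0,1,0,0,0.45,0,0,0,0,0.45,0,-20,0,0,0.45,0,-60,0,0,0.45])

```text
clock: 22.35
position: [0.4333, -0.316, 0.1863]
tcp_rot: [-1.569, 0.001, 0.269]
force: [0.4, -0.6, 1.2]
gripper_width: 0.0618
```

Emit:
move_arm(deltas=[0,-50,0,0,0.45,0,-100,0,0,0.45,0,-100,50,0.03,0.45,0,-100,100,0.06,0.45,0,-100,150,0.1,0.45])

```text
clock: 22.98
position: [0.3935, -0.1705, 0.287]
tcp_rot: [-1.571, -0.001, 0.167]
force: [0.5, 0.1, -0.7]
gripper_width: 0.0619
```

```bash
python3 -c "
from h import *
v=shot('scene');save(v,'s5.png',(120,60,312,204),3);print(caddy(v));st()
b=bay(-5,.235);print(dl(b))"
```

```text
(array([ 0.47059485, -0.2728075 ]), 201.53477478027344, 131.93080139160156, np.float64(0.2680969315393462))
23.02 [ 0.3919 -0.1667  0.2881] [-1.57  -0.002  0.166] [3.4 0.1 3.9] 0.0619
[179.9  53.7 275.2]
```

View pics/s5.png

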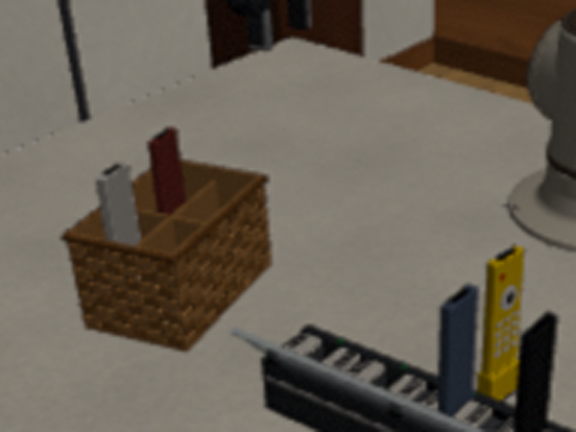

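Emit:
move_arm(deltas=[32,0,50,0.02,0.45,64,0,100,0.05,0.45,96,0,150,0.08,0.45,128,20,200,0.1,0.45,156,30,245,0.13,0.45])

```text
clock: 23.65
position: [0.507, 0.0982, 0.2562]
tcp_rot: [-1.571, -0.001, 0.039]
force: [0.6, -0.5, 0.5]
gripper_width: 0.0618
```

```bash
python3 -c "
from h import *
st()
print(dl(bay(-5,.235)))"
```

```text
23.65 [0.507  0.0982 0.2562] [-1.571e+00 -1.000e-03  3.900e-02] [ 0.6 -0.5  0.5] 0.0618
[18.3 21.2 35.6]
```

Emit:
move_arm(deltas=[18,21,35,0,0.45,18,21,35,0,0.45,18,21,35,0,0.45,18,21,35,0,0.45,18,21,35,0,0.45])

```text
clock: 24.28
position: [0.5232, 0.131, 0.2362]
tcp_rot: [-1.571, -0.001, 0.038]
force: [-0.4, 0.2, 0.3]
gripper_width: 0.0619
```

```bash
python3 -c "
from h import *
st();v=shot('wrist')
for y in(-5,70):print(y,bay(y,0)[:2],top(y,v))
print(dl(bay(-5,.128)))"
```

```text
24.27 [0.5232 0.131  0.2362] [-1.571e+00 -1.000e-03  3.800e-02] [-0.4  0.2  0.3] 0.0619
-5 [np.float64(0.5238999466709332), np.float64(0.1345039994666951)] (1101, (array([0.52447485, 0.13459019]), 43.52320098876953, 12.871055603027344, np.float64(0.0321253876568679)))
70 [np.float64(0.5209007466069356), np.float64(0.20944400746626846)] (1288, (array([0.52149475, 0.20933353]), 44.01113510131836, 11.064648628234863, np.float64(0.037083735875783175)))
[  0.7 108.    3.3]
```

Emit:
move_arm(deltas=[1,40,3,0,0.45,1,80,3,0,0.45,1,107,3,0,0.45,1,107,3,0,0.45,1,107,3,0,-1])

```text
clock: 24.95
position: [0.5245, 0.1347, 0.1298]
tcp_rot: [-1.57, -0.002, 0.039]
force: [1.5, 0.2, 0.8]
gripper_width: 0.045
```

Emit:
move_arm(deltas=[0,0,0,0,-1,0,0,0,0,-1,0,0,0,0,-1,0,0,0,0,-1,0,0,0,0,-1])

```text
clock: 25.58
position: [0.5248, 0.135, 0.1301]
tcp_rot: [-1.57, -0.003, 0.039]
force: [-0.2, 0.0, 6.5]
gripper_width: 0.0429
```

Emit:
move_arm(deltas=[0,1,8,0,-1,0,1,16,0,-1,0,3,25,0,-1,0,3,25,0,-1,0,3,25,0,-1])

```text
clock: 26.2
position: [0.5239, 0.1592, 0.1273]
tcp_rot: [-1.572, -0.003, 0.038]
force: [-1.6, -5.3, 8.5]
gripper_width: 0.0435
```

Emit:
move_arm(deltas=[0,-2,-12,0,-1,0,-2,-25,0,-1,0,-1,-37,0,-1,0,0,-50,0,-1,0,0,-50,0,-1])

```text
clock: 26.82
position: [0.5258, 0.1102, 0.1271]
tcp_rot: [-1.568, -0.003, 0.039]
force: [-0.4, 4.3, 6.1]
gripper_width: 0.0431
```

Emit:
move_arm(deltas=[0,0,0,0,-1,0,-1,12,0,-1,0,-2,25,0,-1,0,-2,25,0,-1,0,-2,25,0,-1])

```text
clock: 27.45
position: [0.5245, 0.1344, 0.128]
tcp_rot: [-1.571, -0.001, 0.039]
force: [0.9, -3.0, 6.6]
gripper_width: 0.0433
```

Emit:
move_arm(deltas=[0,-2,0,0,-1,0,-5,0,0,-1,0,-10,0,0,-1,0,-20,0,0,-1,0,-30,0,0,-1])

```text
clock: 28.08
position: [0.524, 0.1349, 0.1582]
tcp_rot: [-1.571, -0.0, 0.039]
force: [-0.3, -1.5, -1.0]
gripper_width: 0.0433
```

Emit:
move_arm(deltas=[0,-40,0,0,-1,0,-80,0,0,-1,0,-120,0,0,-1,0,-160,0,0,-1,0,-160,0,0,-1])

```text
clock: 28.7
position: [0.5247, 0.1352, 0.3211]
tcp_rot: [-1.569, -0.006, 0.039]
force: [-0.1, -0.3, -1.2]
gripper_width: 0.0434
```

```bash
python3 -c "
from h import *
st();caddyall();hang()
print(dl(comp([.4705,-.2745],.271,1,1)+[.315]))
"
```

```text
28.7 [0.5247 0.1352 0.3211] [-1.569 -0.006  0.039] [-0.1 -0.3 -1.2] 0.0434
top (array([ 0.47062759, -0.27498755]), 200.57012939453125, 132.20053100585938, np.float64(0.2735177293591753))
scene (array([ 0.4708125 , -0.27212317]), 202.37965393066406, 132.63101196289062, np.float64(0.26929047711613574))
below 0 30 174 x,z med 8.6 6.1
below 40 70 159 x,z med 10.1 6.9
below 75 105 172 x,z med 15.4 11.3
[ -30.1    1.6 -366.9]
```

Emit:
move_arm(deltas=[-5,0,-55,-0.03,-1,-9,0,-110,-0.07,-1,-14,0,-165,-0.1,-1,-18,0,-220,-0.14,-1,-23,0,-275,-0.18,-1])

```text
clock: 29.48
position: [0.511, -0.1425, 0.316]
tcp_rot: [-1.57, 0.002, 0.221]
force: [2.3, 0.2, -1.0]
gripper_width: 0.0432
```

```bash
python3 -c "
from h import *
st()
print(dl(comp([.4705,-.2745],.271,1,1)+[.315]))
"
```

```text
29.48 [ 0.511  -0.1425  0.316 ] [-1.57   0.002  0.221] [ 2.3  0.2 -1. ] 0.0432
[-22.5   0.9 -87.6]
```

Emit:
move_arm(deltas=[-11,0,-45,-0.03,-1,-22,0,-88,-0.05,-1,-22,0,-88,-0.05,-1,-22,20,-88,-0.05,-1,-22,40,-88,-0.05,-1])

```text
clock: 30.1
position: [0.5092, -0.2309, 0.2758]
tcp_rot: [-1.57, 0.001, 0.269]
force: [-0.1, -0.7, -1.5]
gripper_width: 0.0431
```

```bash
python3 -c "
from h import *
print(caddy(shot('scene')));st()
print(dl(comp([.4705,-.2745],.271,1,1)+[.125]))
"
```

```text
(array([ 0.47012527, -0.27209485]), 201.9031219482422, 132.72535705566406, np.float64(0.2629117402522052))
30.15 [ 0.5088 -0.2306  0.273 ] [-1.567  0.003  0.269] [ 1.8 -1.7 -3.4] 0.0432
[ -0.6 148.   -2.6]
```

Emit:
move_arm(deltas=[0,40,-1,0,-1,0,80,-1,0,-1,0,115,-1,0,-1,0,142,-1,0,-1,0,151,-1,0,-1])

```text
clock: 30.78
position: [0.5087, -0.2315, 0.1244]
tcp_rot: [-1.569, 0.002, 0.27]
force: [-0.0, 0.4, -1.0]
gripper_width: 0.0431
```

Emit:
move_arm(deltas=[0,0,0,0,-1,0,1,0,0,0.45,0,0,0,0,0.45,0,-20,0,0,0.45,0,-60,0,0,0.45])

```text
clock: 31.4
position: [0.5091, -0.2323, 0.1863]
tcp_rot: [-1.57, 0.001, 0.269]
force: [0.1, 0.3, -0.2]
gripper_width: 0.0621
```

Emit:
move_arm(deltas=[0,-50,0,0,0.45,0,-100,0,0,0.45,0,-100,50,0.03,0.45,0,-100,100,0.06,0.45,0,-100,150,0.1,0.45])

```text
clock: 32.02
position: [0.4694, -0.0868, 0.2871]
tcp_rot: [-1.571, -0.001, 0.167]
force: [0.7, 0.2, 0.3]
gripper_width: 0.0621
```

```bash
python3 -c "
from h import *
v=shot('scene');save(v,'s6.png',(120,60,312,204),3);print(caddy(v));st()
b=bay(70,.235);print(dl(b))"
```

```text
(array([ 0.47354901, -0.27266278]), 205.86831665039062, 132.9931640625, np.float64(0.28081702114340534))
32.08 [ 0.4679 -0.0828  0.288 ] [-1.569 -0.002  0.167] [2.7 2.2 3.3] 0.062
[100.7  53.6 279.3]
```

View pics/s6.png

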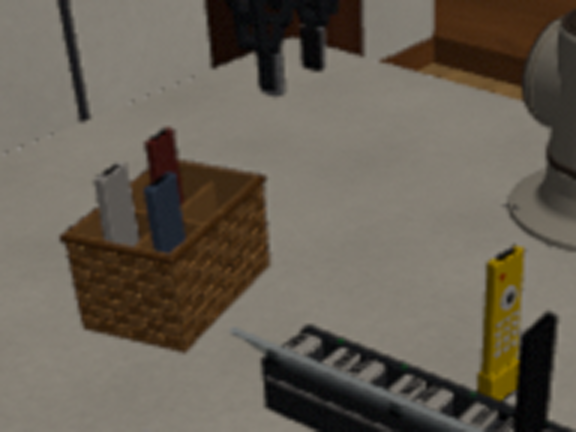

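Three are in. The black remote is last.

Emit:
move_arm(deltas=[19,0,54,0.02,0.45,38,10,108,0.05,0.45,58,20,162,0.08,0.45,78,35,216,0.1,0.45,96,51,268,0.13,0.45])

```text
clock: 32.7
position: [0.5197, 0.1945, 0.2358]
tcp_rot: [-1.57, -0.002, 0.038]
force: [0.5, -0.8, -0.2]
gripper_width: 0.0615
```

```bash
python3 -c "
from h import *
st()
print(dl(bay(70,.235)))"
```

```text
32.7 [0.5197 0.1945 0.2358] [-1.57  -0.002  0.038] [ 0.5 -0.8 -0.2] 0.0615
[ 1.8  0.8 14.9]
```

Emit:
move_arm(deltas=[2,0,15,0,0.45,2,0,15,0,0.45,2,0,15,0,0.45,2,0,15,0,0.45,2,0,15,0,0.45])

```text
clock: 33.33
position: [0.5209, 0.2066, 0.2358]
tcp_rot: [-1.571, -0.001, 0.038]
force: [-0.1, 1.0, 0.2]
gripper_width: 0.0621
```

```bash
python3 -c "
from h import *
st();v=shot('wrist')
for y in(70,):print(y,bay(y,0)[:2],top(y,v))
print(dl(bay(70,.128)))"
```

```text
33.33 [0.5209 0.2066 0.2358] [-1.571e+00 -1.000e-03  3.800e-02] [-0.1  1.   0.2] 0.0621
70 [np.float64(0.5209007466069356), np.float64(0.20944400746626846)] (1096, (array([0.52141382, 0.20969669]), 43.36236572265625, 12.457671165466309, np.float64(0.040995370240134665)))
[1.000e-01 1.077e+02 2.700e+00]
```

Emit:
move_arm(deltas=[0,40,3,0,0.45,0,80,3,0,0.45,0,107,3,0,0.45,0,107,3,0,0.45,0,107,3,0,-1])

```text
clock: 34.0
position: [0.5211, 0.2105, 0.1298]
tcp_rot: [-1.57, -0.001, 0.039]
force: [0.7, -0.9, -0.2]
gripper_width: 0.0448
```

Emit:
move_arm(deltas=[0,0,0,0,-1,0,0,0,0,-1,0,0,0,0,-1,0,0,0,0,-1,0,0,0,0,-1])

```text
clock: 34.62
position: [0.5214, 0.2107, 0.13]
tcp_rot: [-1.57, -0.003, 0.039]
force: [0.2, 0.3, 6.4]
gripper_width: 0.0433
```

Emit:
move_arm(deltas=[0,1,8,0,-1,0,1,16,0,-1,0,3,25,0,-1,0,3,25,0,-1,0,3,25,0,-1])

```text
clock: 35.25
position: [0.5205, 0.2349, 0.1272]
tcp_rot: [-1.572, -0.003, 0.039]
force: [-0.4, -4.1, 6.5]
gripper_width: 0.0434
```

Emit:
move_arm(deltas=[0,-2,-12,0,-1,0,-2,-25,0,-1,0,-1,-37,0,-1,0,0,-50,0,-1,0,0,-50,0,-1])

```text
clock: 35.88
position: [0.5224, 0.186, 0.1272]
tcp_rot: [-1.568, -0.003, 0.039]
force: [-0.9, 4.1, 7.4]
gripper_width: 0.043
```

Emit:
move_arm(deltas=[0,0,0,0,-1,0,-1,12,0,-1,0,-2,25,0,-1,0,-2,25,0,-1,0,-2,25,0,-1])

```text
clock: 36.5
position: [0.521, 0.2105, 0.128]
tcp_rot: [-1.57, -0.001, 0.039]
force: [1.2, -1.6, 6.3]
gripper_width: 0.0433
```

Emit:
move_arm(deltas=[0,-2,0,0,-1,0,-5,0,0,-1,0,-10,0,0,-1,0,-20,0,0,-1,0,-30,0,0,-1])

```text
clock: 37.12
position: [0.5207, 0.2106, 0.1582]
tcp_rot: [-1.571, -0.0, 0.039]
force: [1.0, 1.0, -1.7]
gripper_width: 0.0431
```

Emit:
move_arm(deltas=[0,-40,0,0,-1,0,-80,0,0,-1,0,-120,0,0,-1,0,-160,0,0,-1,0,-160,0,0,-1])

```text
clock: 37.75
position: [0.5213, 0.2108, 0.3212]
tcp_rot: [-1.569, -0.005, 0.039]
force: [-0.6, 0.3, -2.7]
gripper_width: 0.0433
```

```bash
python3 -c "
from h import *
st();caddyall();hang()
print(dl(comp([.4705,-.2745],.271,-1,1)+[.315]))
"
```

```text
37.75 [0.5213 0.2108 0.3212] [-1.569 -0.005  0.039] [-0.6  0.3 -2.7] 0.0433
top (array([ 0.47265921, -0.2754386 ]), 200.79391479492188, 131.5684051513672, np.float64(0.2738171851789979))
scene (array([ 0.47275452, -0.2726167 ]), 201.32098388671875, 133.08816528320312, np.float64(0.266180354371357))
below 0 30 161 x,z med 10.2 5.2
below 40 70 155 x,z med 10.9 5.7
below 75 105 174 x,z med 18.4 9.8
[-122.1    1.8 -464.4]
```

Emit:
move_arm(deltas=[-14,0,-53,-0.03,-1,-28,0,-106,-0.06,-1,-42,0,-160,-0.09,-1,-56,0,-213,-0.12,-1,-70,0,-266,-0.15,-1])

```text
clock: 38.52
position: [0.46, -0.0595, 0.316]
tcp_rot: [-1.57, 0.002, 0.19]
force: [0.4, -1.1, -0.8]
gripper_width: 0.0433
```

```bash
python3 -c "
from h import *
st()
print(dl(comp([.4725,-.275],.272,-1,1)+[.315]))
"
```

```text
38.52 [ 0.46   -0.0595  0.316 ] [-1.57   0.002  0.19 ] [ 0.4 -1.1 -0.8] 0.0433
[ -78.2    1.  -187.9]
```

Emit:
move_arm(deltas=[-20,0,-50,-0.03,-1,-40,0,-100,-0.06,-1,-60,0,-150,-0.08,-1,-78,0,-188,-0.08,-1,-78,0,-188,-0.08,-1])

```text
clock: 39.15
position: [0.4186, -0.2594, 0.3155]
tcp_rot: [-1.569, 0.002, 0.265]
force: [0.7, -0.2, -1.2]
gripper_width: 0.0434
```

Emit:
move_arm(deltas=[0,0,0,0,-1,0,0,0,0,-1,0,20,0,0,-1,0,40,0,0,-1,0,40,0,0,-1])

```text
clock: 39.78
position: [0.4196, -0.2562, 0.2762]
tcp_rot: [-1.569, 0.001, 0.271]
force: [0.2, 0.3, -2.1]
gripper_width: 0.043
```

```bash
python3 -c "
from h import *
v=shot('scene');print(caddy(v));st();save(v,'s7.png',(120,60,312,204),3)
print(dl(comp([.4725,-.275],.272,-1,1)+[.125]))
"
```

```text
(array([ 0.47325266, -0.27331891]), 202.92724609375, 133.58465576171875, np.float64(0.2658832121727315))
39.83 [ 0.4198 -0.2565  0.2773] [-1.57  0.    0.27] [ 0.1 -0.4 -1.6] 0.0435
[ -1.6 152.3  -2.1]
```

View pics/s7.png

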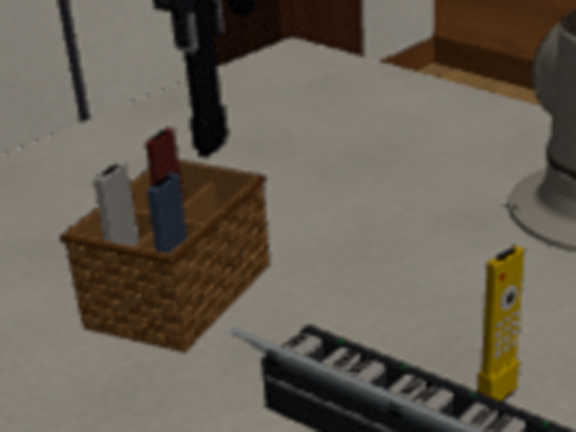

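Emit:
move_arm(deltas=[-1,40,-2,0,-1,-1,80,-2,0,-1,-1,115,-2,0,-1,-1,142,-2,0,-1,-1,151,-2,0,-1])

```text
clock: 40.45
position: [0.4192, -0.2591, 0.1258]
tcp_rot: [-1.57, 0.001, 0.27]
force: [0.1, 0.2, -0.3]
gripper_width: 0.0431
```

Emit:
move_arm(deltas=[0,0,0,0,-1,0,1,0,0,0.45,0,0,0,0,0.45,0,-20,0,0,0.45,0,-60,0,0,0.45])

```text
clock: 41.08
position: [0.4188, -0.2593, 0.1865]
tcp_rot: [-1.57, 0.001, 0.269]
force: [-0.4, 0.3, 1.1]
gripper_width: 0.0618
```

Emit:
move_arm(deltas=[0,-50,0,0,0.45,0,-100,0,0,0.45,0,-100,50,0.03,-1,0,-100,100,0.06,-1,0,-100,150,0.1,-1])

```text
clock: 41.7
position: [0.379, -0.1138, 0.2871]
tcp_rot: [-1.571, -0.001, 0.167]
force: [1.1, 1.2, -0.2]
gripper_width: 0.0074
```

```bash
python3 -c "
from h import *
v=shot('scene');print(caddy(v));st();save(v,'s8.png',(120,60,376,252),3)
import pickle
a,b=pickle.load(open('v0.pkl','rb'));P=cloud(a)
for n,r in(('tumb',(222,132,252,168)),('tray',(262,134,318,168))):
  q=P[r[1]:r[3],r[0]:r[2]].reshape(-1,3);q=q[q[:,2]>.012]
  d=(q[:,:2]-C)@np.array([[np.cos(Y),-np.sin(Y)],[np.sin(Y),np.cos(Y)]]);print(n,len(q),(np.percentile(d,[2,98],0)*1000).round(),q[:,2].max())
for x,y,z in((105,-45,.22),):
  w=[C[0]+np.cos(Y)*x/1000-np.sin(Y)*y/1000,C[1]+np.sin(Y)*x/1000+np.cos(Y)*y/1000,z];print(w,dl(w))
"
```

```text
(array([ 0.47249292, -0.27320679]), 204.17127990722656, 132.7004852294922, np.float64(0.27791241121099675))
41.75 [ 0.3775 -0.1101  0.288 ] [-1.57  -0.002  0.166] [2.7 0.3 3.1] 0.0008
tumb 387 [[142. -10.]
 [214.  60.]] 1.5275971781371456
tray 253 [[-239. -248.]
 [ 232.  -19.]] 1.5275971781371456
[np.float64(0.6304155312378013), np.float64(0.09873487528985261), 0.22] [283.9  68.7 164. ]
```

View pics/s8.png

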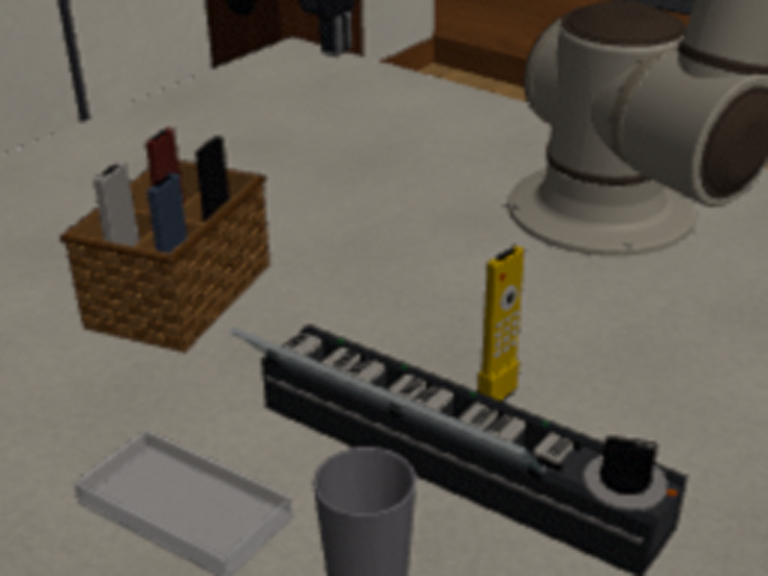

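All four remotes stand in separate compartments and the dock is empty. Now I'll go behind the cover.

Emit:
move_arm(deltas=[50,0,29,0.02,-1,100,0,58,0.05,-1,150,0,87,0.08,-1,200,20,116,0.1,-1,250,40,145,0.13,-1])

```text
clock: 42.38
position: [0.6032, 0.0715, 0.2467]
tcp_rot: [-1.571, -0.002, 0.038]
force: [0.4, -1.1, 0.5]
gripper_width: -0.0004
```

```bash
cat >> h.py <<'E'
def dk(x,y,z): return [C[0]+np.cos(Y)*x/1000-np.sin(Y)*y/1000,C[1]+np.sin(Y)*x/1000+np.cos(Y)*y/1000,z]
E
python3 -c "
from h import *
st();print(dl(dk(105,-45,.22)))"
```

```text
42.38 [0.6032 0.0715 0.2467] [-1.571 -0.002  0.038] [ 0.4 -1.1  0.5] -0.0004
[28.2 26.8 26.2]
```

Settle at the start pose, then descend to tip height 0.105.

Emit:
move_arm(deltas=[28,0,26,0,-1,28,0,26,0,-1,28,50,26,0,-1,28,100,26,0,-1,28,142,26,0,-1])

```text
clock: 43.0
position: [0.628, 0.0964, 0.1035]
tcp_rot: [-1.571, -0.001, 0.039]
force: [1.0, 0.2, 0.7]
gripper_width: 0.0
```

```bash
python3 -c "
from h import *
st();print(dl(dk(15,-45,.105)))"
```

```text
43.0 [0.628  0.0964 0.1035] [-1.571e+00 -1.000e-03  3.900e-02] [1.  0.2 0.7] 0.0
[-87.5  -1.6   2.1]
```

Emit:
move_arm(deltas=[-10,0,0,0,-1,-20,0,0,0,-1,-30,0,0,0,-1,-40,0,0,0,-1,-50,0,0,0,-1])

```text
clock: 43.62
position: [0.578, 0.0952, 0.1051]
tcp_rot: [-1.571, -0.001, 0.039]
force: [1.1, 0.3, 0.5]
gripper_width: -0.0002
```

Emit:
move_arm(deltas=[-8,0,0,0,-1,-16,0,0,0,-1,-24,0,0,0,-1,-30,0,0,0,-1,-30,0,0,0,-1])

```text
clock: 44.25
position: [0.5482, 0.094, 0.1043]
tcp_rot: [-1.571, 0.0, 0.039]
force: [-0.3, 0.0, 1.0]
gripper_width: 0.0003
```

Emit:
move_arm(deltas=[0,0,0,0,-1,0,0,0,0,-1,0,-40,0,0,-1,0,-80,0,0,-1,0,-120,0,0,-1])

```text
clock: 44.88
position: [0.5485, 0.094, 0.2255]
tcp_rot: [-1.571, 0.0, 0.039]
force: [0.3, -0.3, 0.4]
gripper_width: 0.0
```

```bash
python3 -c "
from h import *
v=shot('scene');print(caddy(v));st();save(v,'s9.png',(120,60,376,252),3)"
```

```text
(array([ 0.47333704, -0.27321014]), 201.9405975341797, 131.70498657226562, np.float64(0.27206194563879693))
44.92 [0.5496 0.0941 0.2311] [-1.57  -0.007  0.039] [-2.5 -0.4  3.7] -0.0
```

View pics/s9.png

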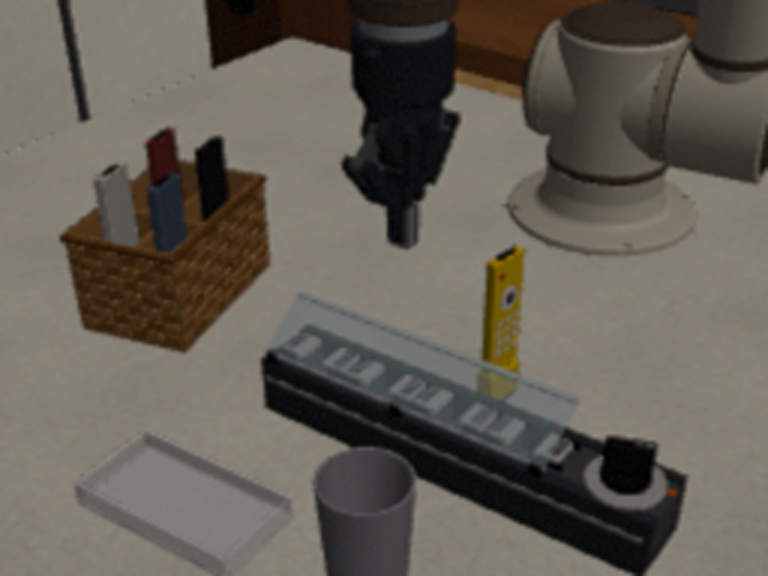

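The cover is past upright and still dropping, so I'll give it time. I'm also backing off towards the robot, above everything.

Emit:
move_arm(deltas=[0,-10,0,0,-1,-20,-20,0,0,-1,-50,-30,0,0,-1,-80,-30,0,0,-1,-110,-30,0,0,-1])

```text
clock: 45.55
position: [0.4375, 0.0896, 0.2534]
tcp_rot: [-1.571, 0.002, 0.039]
force: [0.1, -0.4, 1.3]
gripper_width: 0.0002
```

Emit:
move_arm(deltas=[0,0,0,0,-1,0,0,0,0,-1,0,0,0,0,-1,0,0,0,0,-1,0,0,0,0,-1])

```text
clock: 46.18
position: [0.4389, 0.0897, 0.254]
tcp_rot: [-1.571, 0.001, 0.039]
force: [-0.5, 0.3, -0.1]
gripper_width: -0.0001
```

Emit:
move_arm(deltas=[0,0,0,0,-1,0,0,0,0,-1,0,0,0,0,-1,0,0,0,0,-1,0,0,0,0,-1])

```text
clock: 46.8
position: [0.4386, 0.0897, 0.2543]
tcp_rot: [-1.571, -0.0, 0.039]
force: [-0.4, 1.1, -0.4]
gripper_width: 0.0001
```

```bash
python3 -c "
from h import *
v=shot('scene');print(caddy(v));st();save(v,'s10.png',(120,60,376,252),3)"
```

```text
(array([ 0.47213858, -0.27289832]), 203.41539001464844, 132.80857849121094, np.float64(0.2766301324356373))
46.85 [0.4386 0.0897 0.2543] [-1.571  0.     0.039] [-0.5 -0.4 -0.9] -0.0001
```

View pics/s10.png

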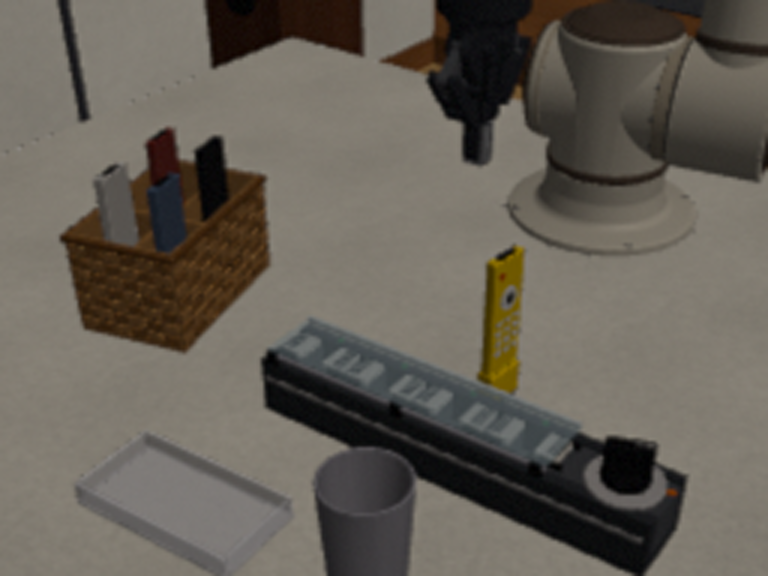

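The cover is nearly or fully shut. I'll wait a little more and check that it has stopped.

Emit:
move_arm(deltas=[0,0,0,0,-1,0,0,0,0,-1,0,0,0,0,-1,0,0,0,0,-1,0,0,0,0,-1])

```text
clock: 47.48
position: [0.4386, 0.0897, 0.2543]
tcp_rot: [-1.571, -0.0, 0.039]
force: [-0.6, 0.5, 0.7]
gripper_width: 0.0001
```

Emit:
move_arm(deltas=[0,0,0,0,-1,0,0,0,0,-1,0,0,0,0,-1,0,0,0,0,-1,0,0,0,0,-1])

```text
clock: 48.1
position: [0.4386, 0.0897, 0.2543]
tcp_rot: [-1.571, -0.0, 0.039]
force: [-0.2, -0.3, -0.5]
gripper_width: 0.0002
```

```bash
python3 -c "
from h import *
v=shot('scene');o=cv2.resize(cv2.imread('pics/s10.png'),(256,192),interpolation=cv2.INTER_AREA)[:,:,::-1].astype(float)
n=v['img'][60:252,120:376].astype(float)
d=abs(n-o).max(2)[90:175,80:205];print('diff',d.max(),(d>40).sum());save(v,'s11.png',(195,155,355,255),4)"
```

```text
diff 10.0 0
```

View pics/s11.png

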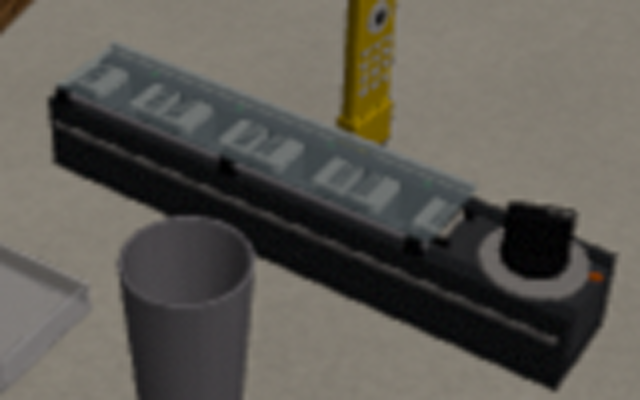

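The cover lies flat and still over the bays, the switch is at off, and the remotes are in the caddy. Handing in.

```bash
python3 -c "
from h import *
print(robot.close_job())"
```

```text
the job is handed in; nothing more can be done
None
```

The job is done and handed in at about 48 s on the robot clock. No verdict was reported.

- **Switch:** I turned it to off first, with all four remotes still docked. The bar measured 1.20 rad from its start.
- **Remotes:** I rocked the light grey, red, blue-grey and black remotes about 24–25 mm each way along the dock. They then lifted out with only their own weight on the gripper. Each stands battery end down in its own compartment.
- **Cover:** I pushed it from behind past upright and it dropped shut. The last pictures show it flat and no longer moving.
- **Left alone:** I didn't touch the tumbler, the succulent pot, the tray or the yellow look-alike. The last pictures show the tumbler, tray and look-alike where they were. The pot lay outside those crops, so I did not check it again at the end.

**Disagreements:** the scene and top cameras differed by about 2–3 mm on the caddy's position. The caddy also appeared to shift about 2 mm late in the run; I allowed for that when placing the black remote. Nothing else disagreed, and no check failed.

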